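# Slide the tomato tray into its carrier and snap the lock cap on

## Robot

A 6-joint arm with a two-finger parallel gripper is mounted at the origin on the work surface. World frame = base frame: x ahead of the robot, y to its left, z up, the work surface at z = 0. Lengths are in m, angles in rad, forces in N, time in s.
With the tool pointing down it reaches from about 0.25 to 0.725 m from the base axis. Payload 4 kg.
Tool frame: the origin (TCP) lies on the centre line of the jaws, within the pads' length; the fingertips stand 14 mm ahead of it and the grasp point (between the pads) lies 5 mm behind it; z points along the fingers, y is the direction in which the jaws open and shut (so a half turn about z gives the same grasp; the last joint's range is limited). The gripper opens to 85 mm and grips with 20 to 120 N. Pads are 22 mm wide; open, the fingers measure 114 mm over their backs; the gripper's body (76 mm by 85 mm) begins 54 mm behind the grasp point. The pads swing forward as they close: fully open they stand 13 mm farther back than shut.
Start: joints at [1.257, 0.241, 0.005, 1.335, 0, 1.571], TCP at [0.154, 0.476, 0.245] pointing down, gripper open.
Joint ranges: [-2.72, 2.72], [-1.05, 1.87], [-1.09, 1.28], [-1.99, 2.15], [-1.42, 1.44], [-3.14, 3.14]. Speed limits (rad/s): [2.79, 2.79, 3.14, 3.14, 3.14, 3.14].

## Interface

Orientations are given as a rotation vector (axis times angle).
In Python, from cell import env gives the robot as it stands.
- The arm moves only by the shell command python3 -m handwheel 'ROWS' [FORCE]. ROWS is JSON, one flat list of numbers, 5 for each row, row after row: the finger opening in mm, from 0 to 85.4, then the shift along the tool's x, y, z in mm, then the turn about the tool's z in degrees. In form: [hand, tx, ty, tz, twist, hand, tx, ty, tz, twist, ...]. A call has 1 to 5 rows; each row is the pose to reach, as a shift and turn from the pose measured when the call began, along the tool's axes at that moment; what a row does not reach only later rows make up. A row lasts 1/12 s, in which the tool goes at most 41.7 mm and 7.16 degrees, less where a joint would pass 70% of its speed; a pose out of reach is approached as far as the arm can. A call with a gripper value outside its range is refused whole. The fingers move at their own pace and stop on an object; FORCE is the grip in N (left out, the last holds). Time passes only in rows, so rows that repeat a pose let the fingers close. It gives the time, the measured TCP pose, the force and the opening at its end, in the units of the state.
- env.observe(): the state, without advancing time (a new reading comes with each control period).
- env.camera(name): name is "side" or "top" or "wrist"; returns the picture (400x640x3 uint8, blue, green, red); there is no depth.
- env.camera_model(name): a dict with "mtx" (3x3 intrinsics, pixels), "extrinsics" (4x4, takes a point from camera to world coordinates); the wrist camera has in their place "hand_eye" (4x4, takes a point from camera to tool coordinates, whose origin is the TCP and whose axes are the flange's). Camera axes: x right, y up, looking along -z (the intrinsics and any distortion apply to the point x, -y, -z); pixel columns grow to the right and rows downward; lengths in m; the calibration is good to about 2 mm. A picture is of the moment at which its call begins: read the wrist's pose just before it. camera_model takes no time and is no camera call.
- env.job_done(): hands the job in, once; it reports no verdict.
Trained networks look in the newest picture that a camera, given by its name, has taken for a name from the list of things; names that differ only in an ending like _2 or _b are one class to them, and where a whole thing is asked for, a point or a joint stands for the part that bears it (a point fixed in the world has none). Each returns a list of dicts, best first, with "conf" (0 to 1); they miss things now and then, are a little off and sometimes report something else, mostly with a low value. They report only what shows in the picture. A call takes as long as a camera call. They do not tell look-alikes from the thing itself.
- env.boxes_of(camera, thing): "box" ([centre column, centre row, width, height] in pixels, round what is visible of it).
The state is a dict: "time": time; "joints": joint angles; "joint_vel": joint speeds; "tau": joint torques, N m; "position": TCP position; "ee_rot": TCP orientation; "wrist_force": force on the tool from outside, world axes, zero at the start; "ft_torque": the same for the moment, N m; "opening": finger opening in m.
Only numpy, scipy, OpenCV 4.12 (cv2) and the standard library are available. Lean on these libraries where they do the work, as an engineer would, in place of code of your own. Each camera call takes 0.05 s, during which the arm holds its last target.

## Task

Slide the steel tray with the tomato halves fully home into the slot of the metal tray carrier, then press the white lock cap (the one with the hollow hub, not the flat jar lid) down onto the carrier's stud until it clicks past the nibs and its flange sits flat on the stud's shoulder, which locks the tray in. Do not let up after the click: keep pushing the cap down firmly (about 10 N) and finish while still holding and pressing it. Keep the tomatoes in the tray and leave everything else on the counter where it is.

Things in the scene. Friction and masses are not known exactly. Their poses are not given: they have to be found in the camera images.
- tray_mid (a point): Centre, 14 mm above the counter, of the loose steel tray (about 0.4 kg, varies), 130 long (its x), 120 wide (its y), 28 high, open on top. Its x axis points to the leading end, which enters the slot first (corners bevelled). At the other end (x -65 to -71) stands a front plate 156 wide, 47 high, with a handle fin on it. It slides on the counter; lifted by the fin it would tip.
- tray_grip (a point): Centre of the tray's handle fin, at tray x -91, 32 above the counter: an upright fin 12 thick (across tray y), 40 long (along tray x, from -71 to -111), from 12 to 52 above the counter. Pinch it from above across tray y. Axes as the tray's.
- half_a_mid (a point): Centre of a loose tomato half, a red dome 50 across and 23 high, lying flat side down in the leading half of the tray.
- half_b_mid (a point): Centre of the other, like tomato half, in the handle half of the tray.
- carrier: Aluminium tray carrier fixed to the counter; place and heading vary. Origin on the counter, mid-slot. Side walls 126 mm apart inside, 146 outside, 44 high, with lips reaching 8 inward at the top; back wall at x = +70. No floor. The mouth faces its -x, at x = -65, flared by some 5 a side. The tray slides in along +x until its front plate meets the wall ends. Carries the stud.
- slot_home (a point): Where the point tray_mid must come to when the tray is fully home, 14 above the counter; x axis = direction of sliding in, axes as the carrier's.
- stud_shoulder (a point): Centre of the stud's shoulder, 20 mm above the counter at carrier (-99, -102): flat top of a boss 26 across, on which the cap's flange comes to sit. Axes as the carrier's. It lies outside the tray's path, but the seated cap's flange reaches in front of the tray's front plate with 4 mm to spare, so the cap goes down only when the tray is home.
- stud_top (a point): Top of the fixed upright stud, 50 mm above the counter, 30 above stud_shoulder: 19 across, its last 10 tapering to 10. Two rounded black spring nibs, centred 32 above the counter, bulge to 28 across along carrier y. Pressing the cap over them takes some 6 to 12 N, from 17 above the shoulder; about 10 above it the force drops, the nibs then snap over the cap's lip, drawing it down.
- cap_mid (a point): Centre (19 mm above the underside) of the loose white lock cap, about 40 g, standing open side down, z up: flange 68 across, 5 thick, at the bottom; hub 38 across from there to its flat closed top at 38. Mouth in the underside 22 across, 5 deep; wider chamber above, up to 32. Take it by the hub, fingertips above the flange. Any heading fits. Seated: 19 above stud_shoulder.
- cap: The same cap, origin at the centre of its underside.
- jar_lid: Bystander: flat white plastic jar lid, 68 in diameter, 17 high, no hub; may stand at either of two places, the cap at the other. Origin at the centre of its underside.
- bowl: Bystander: small white bowl, 90 across, 45 high, origin underneath.
- shaker: Bystander: small glass jar with steel cap, 40 across, 85 high, origin underneath.
- tomato: Bystander: whole tomato, 66 across, 54 high, origin underneath.
- spatula: Bystander: spatula some 250 long lying flat on the counter, to the right of the cap and lid.
There are look-alikes about, which are no part of the job. Leave any purple look-alike of the cap alone.

How it is judged:
By the outcome, as a careful person would: the job done as asked, in the order asked, and still so for the second after the job is handed in, while the arm keeps its last pose, push and grip.
It also fails if it takes over 72 s, if anything falls off the work surface, if the arm or the gripper's body presses on something with over 40 N, if the wrist force passes 120 N, or if a joint passes its speed limit or range.

## Working session

There is one attempt and no reset: what is moved stays moved. The work goes in short steps, Python scripts to look and compute and a shell command to move; the robot and the scene stay as the last step left them, time stands still between calls to the robot, and variables do not carry over. Pictures are saved under pics/ and viewed, and the job is handed in when it is done.

```bash
ls; mkdir -p pics; python3 - <<'E'
from cell import env
import cv2,numpy as np
s=env.observe();print({k:np.round(v,3).tolist() for k,v in s.items()})
for n in ("top","side"):
    cv2.imwrite(f"pics/{n}0.png",env.camera(n))
    m=env.camera_model(n);print(n,{k:np.round(v,4).tolist() if not isinstance(v,str) else v for k,v in m.items()})
m=env.camera_model("wrist");print({k:np.round(v,4).tolist() for k,v in m.items()})
E
```

```text
pics
{'time': 0.0, 'joints': [1.257, 0.241, 0.004, 1.335, 0.0, 1.571], 'joint_vel': [0.0, -0.0, -0.001, -0.001, -0.0, 0.002], 'tau': [-0.0, -37.232, 25.241, 0.017, -0.0, -0.0], 'position': [0.154, 0.475, 0.244], 'ee_rot': [-0.491, -3.103, 0.003], 'wrist_force': [-0.155, -0.832, -0.196], 'ft_torque': [-0.006, -0.009, -0.011], 'opening': 0.085}
top {'mtx': [[451.1998, 0.0, 321.4909], [0.0, 451.1998, 198.8464], [0.0, 0.0, 1.0]], 'extrinsics': [[0.0229, 0.9938, -0.1088, 0.4232], [-0.9997, 0.023, -0.0004, -0.1668], [0.0021, 0.1088, 0.9941, 1.1453], [0.0, 0.0, 0.0, 1.0]]}
side {'mtx': [[464.1296, 0.0, 317.8285], [0.0, 464.1296, 197.9349], [0.0, 0.0, 1.0]], 'extrinsics': [[0.7779, 0.4605, -0.4275, -0.0334], [-0.6284, 0.5728, -0.5263, -0.8729], [0.0026, 0.6781, 0.735, 1.0332], [0.0, 0.0, 0.0, 1.0]]}
{'mtx': [[358.0066, 0.0, 323.8837], [0.0, 358.0066, 197.0986], [0.0, 0.0, 1.0]], 'hand_eye': [[0.0001, 0.9541, 0.2996, 0.0758], [1.0, -0.0005, 0.0011, 0.0002], [0.0012, 0.2996, -0.9541, -0.1287], [0.0, 0.0, 0.0, 1.0]]}
```

View pics/top0.png

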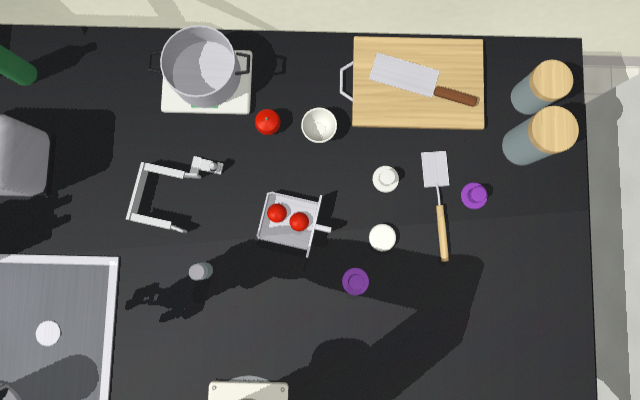

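View pics/side0.png

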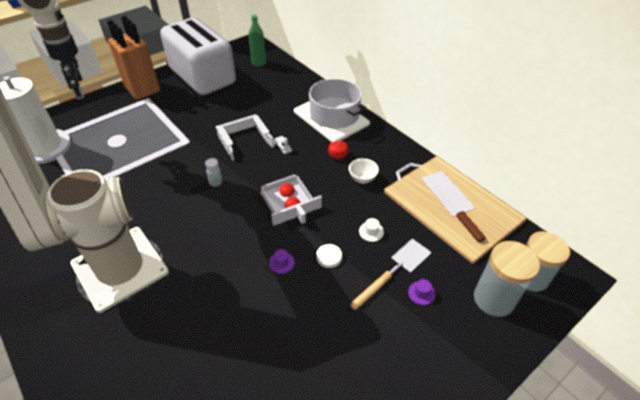

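```bash
python3 - <<'E'
from cell import env
import numpy as np
for n in ("top","side"):
  for t in ("cap_mid","cap","jar_lid","tray_mid","tray_grip","half_a_mid","carrier","stud_top","stud_shoulder","slot_home"):
    try: print(n,t,[(np.round(d["box"],1).tolist(),round(d["conf"],2)) for d in env.boxes_of(n,t)][:4])
    except Exception as e: print(n,t,e)
print(env.observe()["time"])
E
```

```text
top cap_mid [([473.0, 196.4, 26.3, 30.3], 0.88), ([384.4, 177.2, 24.4, 27.7], 0.59), ([354.2, 282.6, 26.9, 30.3], 0.58), ([293.7, 225.1, 71.0, 65.1], 0.21)]
top cap [([387.9, 180.2, 26.4, 24.9], 0.91), ([352.3, 282.0, 26.2, 28.3], 0.91), ([473.1, 193.1, 27.1, 29.9], 0.82), ([266.8, 121.7, 26.0, 27.8], 0.57)]
top jar_lid [([383.4, 236.7, 27.5, 31.2], 0.93), ([294.8, 223.9, 71.2, 67.9], 0.18)]
top tray_mid [([294.7, 220.6, 75.4, 64.1], 0.82)]
top tray_grip [([295.4, 221.5, 73.0, 59.8], 0.69)]
top half_a_mid [([278.5, 213.1, 18.4, 20.2], 0.86)]
top carrier [([175.4, 194.4, 94.7, 72.8], 0.89)]
top stud_top [([176.3, 196.2, 99.3, 71.0], 0.58)]
top stud_shoulder [([174.9, 193.8, 93.6, 77.7], 0.57)]
top slot_home [([174.2, 195.7, 96.5, 74.2], 0.73)]
side cap_mid [([282.4, 261.9, 23.8, 20.3], 0.71), ([423.1, 292.2, 31.9, 23.7], 0.7), ([370.8, 228.2, 20.9, 22.1], 0.63)]
side cap [([370.1, 229.3, 27.1, 23.8], 0.83), ([421.7, 290.5, 27.2, 28.7], 0.82), ([283.8, 259.8, 23.7, 23.7], 0.72)]
side jar_lid [([329.4, 255.1, 27.4, 24.4], 0.71)]
side tray_mid [([292.6, 199.6, 62.2, 49.9], 0.61)]
side tray_grip [([288.0, 198.7, 60.3, 50.0], 0.59)]
side half_a_mid [([286.8, 188.4, 17.9, 8.8], 0.72), ([337.4, 148.3, 24.1, 19.8], 0.67)]
side carrier [([252.4, 136.4, 74.5, 41.0], 0.72), ([328.0, 255.6, 30.7, 28.5], 0.57)]
side stud_top [([252.2, 135.4, 75.3, 37.5], 0.63)]
side stud_shoulder [([252.2, 136.6, 72.6, 43.4], 0.94), ([370.2, 227.1, 20.9, 22.5], 0.34)]
side slot_home [([253.6, 134.2, 73.6, 39.5], 0.6)]
1.1
```

```bash
python3 - <<'E'
import cv2
a=cv2.imread("pics/top0.png")
cv2.imwrite("pics/c1.png",cv2.resize(a[145:250,115:245],None,fx=6,fy=5.7,interpolation=cv2.INTER_CUBIC)[:600])
cv2.imwrite("pics/c2.png",cv2.resize(a[180:265,245:345],None,fx=7,fy=7,interpolation=cv2.INTER_CUBIC))
b=cv2.imread("pics/side0.png")
cv2.imwrite("pics/c3.png",cv2.resize(b[105:230,205:335],None,fx=6,fy=4.8,interpolation=cv2.INTER_CUBIC))
E
```

```text
(no output)
```

View pics/c1.png

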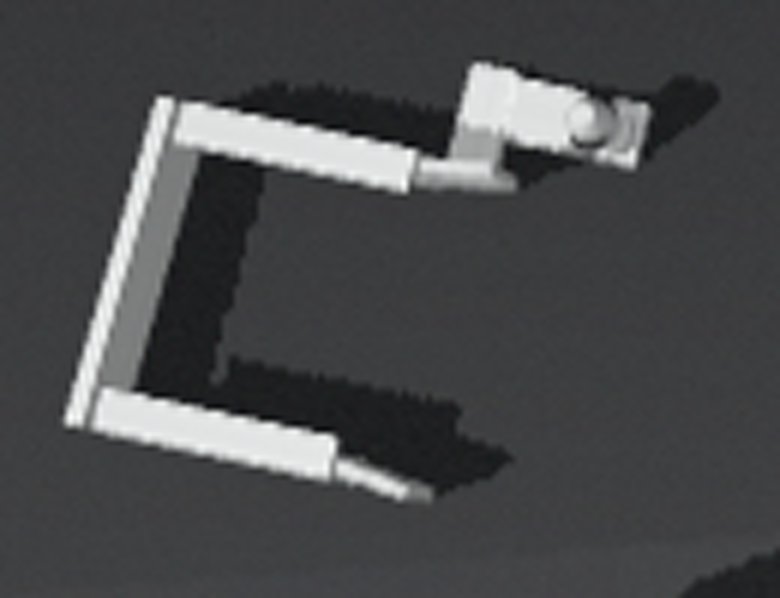

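View pics/c2.png

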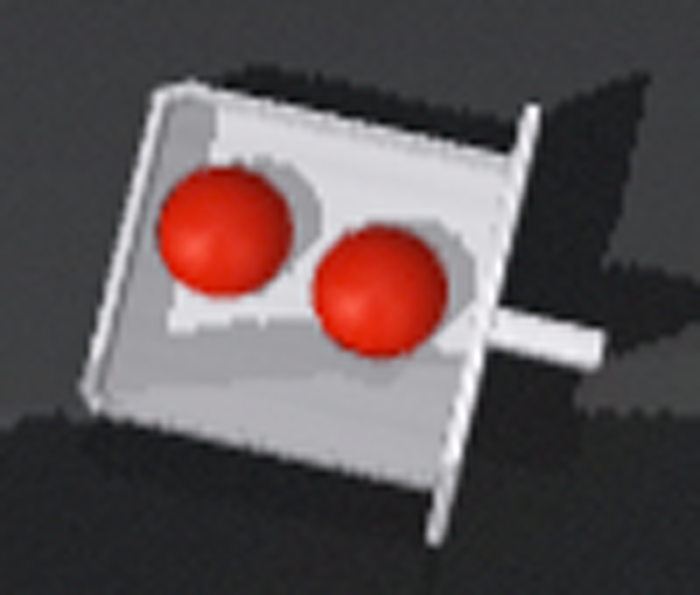

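View pics/c3.png

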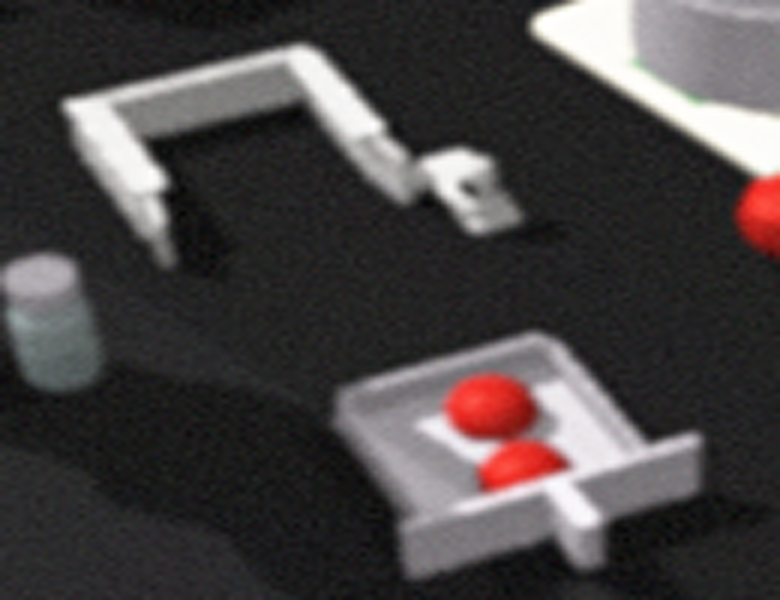

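```bash
cat > h.py <<'E'
from cell import env
import numpy as np, cv2
from scipy.optimize import least_squares
from scipy.spatial.transform import Rotation as R
F=np.diag([1,-1,-1,1.])
def T(name,s=None):
    m=env.camera_model(name)
    if "extrinsics" in m: return np.array(m["mtx"]),np.array(m["extrinsics"])
    s=s or env.observe()
    A=np.eye(4);A[:3,:3]=R.from_rotvec(s["ee_rot"]).as_matrix();A[:3,3]=s["position"]
    return np.array(m["mtx"]),A@np.array(m["hand_eye"])
def proj(K,E,P):
    P=np.atleast_2d(P); c=(np.linalg.inv(E)@np.c_[P,np.ones(len(P))].T)[:3]
    c=np.diag([1,-1,-1])@c; p=K@c; return (p[:2]/p[2]).T
def ray(K,E,uv,z):
    d=np.linalg.inv(K)@np.r_[uv,1]; d=E[:3,:3]@(np.diag([1,-1,-1])@d); o=E[:3,3]
    return o+d*(z-o[2])/d[2]
def pt(p,P):  # p=x,y,th ; P in mm
    P=np.asarray(P,float)/1000; c,s=np.cos(p[2]),np.sin(p[2])
    return np.c_[p[0]+c*P[:,0]-s*P[:,1],p[1]+s*P[:,0]+c*P[:,1],P[:,2]]
E
cat > f.py <<'E'
from h import *
K,E=T("top")
def un(X,o,f): return np.c_[o[0]+(X[:,0]+.5)/f[0]-.5,o[1]+(X[:,1]+.5)/f[1]-.5]
tr=np.array([[533,108],[437,543],[158,93],[85,390],[190,85],[510,158],[95,408],[437,488],[604,350]],float)
tm=np.array([[-68,-78,47],[-68,78,47],[65,-54,28],[65,54,28],[53,-60,28],[-65,-60,28],[57,60,28],[-65,60,28],[-111,0,52]],float)
uv=un(tr,(245,180),(7,7))
r=least_squares(lambda p:(proj(K,E,pt(p,tm))-uv).ravel(),[.38,-.1,1.7],loss="soft_l1")
print("tray",r.x,np.round(r.fun.reshape(-1,2),1).tolist());pT=r.x
cr=np.array([[160,97],[67,425],[418,150],[408,192],[337,435],[330,480],[590,120]],float)
uc=un(cr,(115,145),(6,5.7))
def fc(p):
    M=np.array([[p[3],-73,44],[p[3],73,44],[p[4],-73,44],[p[4],-55,44],[p[4],55,44],[p[4],73,44],[-99,-102,50]])
    return (proj(K,E,pt(p,M))-uc).ravel()
r=least_squares(fc,[.4,.2,1.7,75,-35],x_scale=[.01,.01,.1,1,1]);print("carrier",r.x,np.round(r.fun.reshape(-1,2),1).tolist());pC=r.x
Ks,Es=T("side")
for n,(u,z) in {"cap":((386,179),.019),"lid":((383,237),.017)}.items(): print(n,ray(K,E,u,z))
print("capside",ray(Ks,Es,(371,229),.019))
c,s=np.cos(pC[2]),np.sin(pC[2]);d=pT[:2]-pC[:2]
print("tray in carrier mm",1e3*(c*d[0]+s*d[1]),1e3*(-s*d[0]+c*d[1]),np.degrees(pT[2]-pC[2]))
print("grip",pt(pT,[[-91,0,32]]),"stud",pt(pC,[[-99,-102,50]]))
E
python3 f.py
```

```text
tray [ 0.49134409 -0.08213993  1.36736699] [[0.1, -0.4], [-0.7, -0.1], [-0.5, 0.0], [-0.4, -0.1], [0.2, -0.1], [0.6, 0.1], [0.7, 0.5], [0.0, 0.2], [0.0, -0.1]]
carrier [  0.53963635   0.21943472   1.373531    78.00317601 -31.63556534] [[0.1, -0.1], [-0.0, -0.2], [0.0, 0.2], [-0.2, -0.2], [0.4, 0.7], [-0.4, 0.0], [0.1, -0.4]]
cap [ 0.60070546 -0.32805027  0.019     ]
lid [ 0.45465121 -0.32192532  0.017     ]
capside [ 0.598276   -0.33210388  0.019     ]
tray in carrier mm -305.19069768279354 -11.749452699212847 -0.35317199397515325
grip [[ 0.47295944 -0.17126346  0.032     ]] stud [[0.62025533 0.10236389 0.05      ]]
```

```bash
cat > go.py <<'E'
import sys
from h import *
def go(x,y,z,h):
    s=env.observe();Rm=R.from_rotvec(s["ee_rot"]).as_matrix();p=np.array(s["position"])
    hd=np.degrees(np.arctan2(Rm[1,1],Rm[0,1])); t=(hd-h+180)%360-180
    print("t",round(s["time"],2),"pos",np.round(p*1e3,1),"head",round(hd,2),"tilt",np.round(Rm[:,2],3),"open",round(s["opening"]*1e3,1),"F",np.round(s["wrist_force"],1),"j",np.round(s["joints"],2))
    print("shift",np.round(Rm.T@(np.array([x,y,z])-p)*1e3,1),"twist",round(t,2))
if __name__=="__main__": go(*map(float,sys.argv[1:]))
E
python3 go.py .473 -.171 .19 -11.7
```

```text
t 1.1 pos [154.4 475.6 245.3] head 72.02 tilt [ 0. -0. -1.] open 85.4 F [ 0.1  1.2 -0.4] j [ 1.26  0.24  0.01  1.34 -0.    1.57]
shift [-502.7 -516.6   55.3] twist 83.72
```

```bash
python3 -m handwheel '[85,-503,-517,50,84,85,-503,-517,50,84,85,-503,-517,50,84,85,-503,-517,50,84,85,-503,-517,50,84]' 40; python3 go.py .473 -.171 .19 -11.7
```

```text
time: 1.52
position: [0.2465, 0.2875, 0.2308]
ee_rot: [1.428, 2.798, 0.001]
wrist_force: [1.6, 0.2, 0.3]
opening: 0.0853
t 1.52 pos [246.5 287.5 230.8] head 35.93 tilt [ 0.001  0.    -1.   ] open 85.3 F [1.6 0.2 0.3] j [ 0.86  0.01 -0.3   1.26 -0.    1.81]
shift [-504.2  -85.7   40.8] twist 47.63
```

```bash
python3 -m handwheel '[85,-504,-86,40,48,85,-504,-86,40,48,85,-504,-86,40,48,85,-504,-86,40,48,85,-504,-86,40,48]'; python3 go.py .473 -.171 .19 -11.7
```

```text
time: 1.93
position: [0.3384, 0.101, 0.215]
ee_rot: [2.22, 2.222, 0.003]
wrist_force: [1.2, -0.2, 0.1]
opening: 0.0847
t 1.93 pos [338.4 101.  215. ] head 0.07 tilt [ 0.002  0.001 -1.   ] open 84.7 F [ 1.2 -0.2  0.1] j [ 0.29 -0.04 -0.39  1.22  0.    1.86]
shift [-272.1  134.2   25. ] twist 11.77
```

```bash
python3 -m handwheel '[85,-272,134,25,12,85,-272,134,25,12,85,-272,134,25,12,85,-272,134,25,12,85,-272,134,25,12]'; python3 go.py .473 -.171 .19 -11.7
```

```text
time: 2.35
position: [0.4302, -0.0858, 0.198]
ee_rot: [2.44, 1.977, 0.004]
wrist_force: [0.7, 0.3, 0.7]
opening: 0.0852
t 2.35 pos [430.2 -85.8 198. ] head -11.98 tilt [ 0.003  0.001 -1.   ] open 85.2 F [0.7 0.3 0.7] j [-0.2   0.15 -0.24  1.18  0.    1.58]
shift [-74.5  59.5   8. ] twist -0.28
```

```bash
python3 -m handwheel '[85,-75,60,8,0,85,-75,60,8,0,85,-75,60,8,0,85,-75,60,8,0]'; python3 - <<'E'
from h import *
import go
go.go(.473,-.171,.19,-11.7)
s=env.observe(); im=env.camera("wrist");cv2.imwrite("pics/w1.png",im)
K,E=T("wrist",s)
pT=[.49134,-.08214,1.36737]
print(proj(K,E,pt(pT,[[-111,-6,52],[-111,6,52],[-71,0,52],[-68,-78,47],[-68,78,47]])).round(1).tolist())
E
```

```text
time: 2.68
position: [0.4747, -0.1751, 0.1893]
ee_rot: [2.444, 1.97, 0.004]
wrist_force: [0.1, 0.8, 0.7]
opening: 0.0851
t 2.68 pos [ 474.7 -175.1  189.3] head -12.24 tilt [ 0.003 -0.    -1.   ] open 85.1 F [0.1 0.8 0.7] j [-0.35  0.28 -0.09  1.2   0.    1.43]
shift [ 3.7 -2.5 -0.7] twist -0.54
[[327.0, 208.6], [311.8, 208.8], [318.7, 158.6], [420.7, 152.3], [216.5, 154.5]]
```

View pics/w1.png

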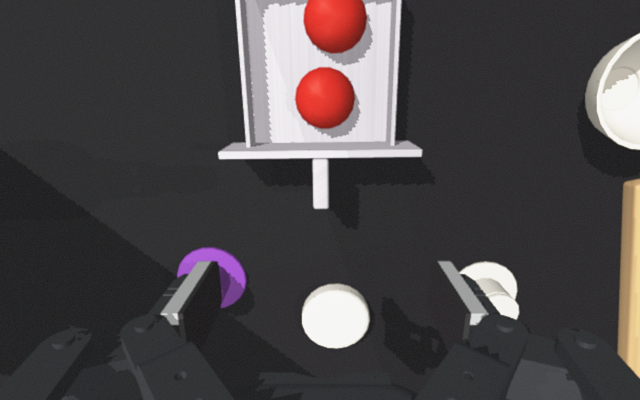

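```bash
python3 -m handwheel '[85,3,-1,0,-0.6,85,3,-1,40,-0.6,85,3,-1,80,-0.6,85,3,-1,115,-0.6,60,3,-1,115,-0.6]'; python3 go.py .4740 -.1715 .027 -11.66
```

```text
time: 3.15
position: [0.4676, -0.1661, 0.0685]
ee_rot: [-2.422, -1.983, 0.007]
wrist_force: [-1.5, 0.7, -0.7]
opening: 0.0751
t 3.15 pos [ 467.6 -166.1   68.5] head -11.4 tilt [-0.011  0.006 -1.   ] open 75.1 F [-1.5  0.7 -0.7] j [-0.34  0.39 -0.28  0.91  0.    1.43]
shift [-4.2  7.8 41.4] twist 0.26
```

```bash
python3 -m handwheel '[50,-4,8,20,0.3,50,-4,8,25,0.3,50,-4,8,25,0.3]'; python3 go.py .4740 -.1715 .027 -11.66
```

```text
time: 3.4
position: [0.4737, -0.1703, 0.0436]
ee_rot: [-2.425, -1.977, 0.008]
wrist_force: [1.0, 0.3, 0.6]
opening: 0.05
t 3.4 pos [ 473.7 -170.3   43.6] head -11.61 tilt [-0.013  0.007 -1.   ] open 50.0 F [1.  0.3 0.6] j [-0.35  0.44 -0.28  0.86  0.    1.43]
shift [-1.1  0.8 16.6] twist 0.05
```

```bash
python3 -m handwheel '[40,-1,1,10,0,30,-1,1,16,0,20,-1,1,16,0,8,-1,1,16,0,8,-1,1,16,0]' 30; python3 -m handwheel '[8,0,0,0,0,8,0,0,0,0,8,0,0,0,0]';  python3 go.py .4740 -.1715 .027 -11.66
```

```text
time: 3.82
position: [0.4742, -0.1712, 0.0283]
ee_rot: [-2.424, -1.977, 0.007]
wrist_force: [-1.5, 1.8, 2.3]
opening: 0.0115
time: 4.07
position: [0.4741, -0.1711, 0.0284]
ee_rot: [-2.424, -1.977, 0.007]
wrist_force: [-2.1, 1.3, 0.2]
opening: 0.0117
t 4.07 pos [ 474.1 -171.1   28.4] head -11.58 tilt [-0.012  0.008 -1.   ] open 11.7 F [-2.1  1.3  0.2] j [-0.35  0.46 -0.3   0.83  0.    1.42]
shift [-0.4  0.   1.4] twist 0.08
```

```bash
python3 go.py .4935 -.0169 .0284 -11.3
```

```text
t 4.07 pos [ 474.1 -171.1   28.4] head -11.58 tilt [-0.012  0.008 -1.   ] open 11.7 F [-2.1  1.3  0.2] j [-0.35  0.46 -0.3   0.83  0.    1.42]
shift [155.  -12.    0.9] twist -0.28
```

```bash
python3 -m handwheel '[8,6,0,0,0,8,18,-1,0,0,8,32,-2,0,0,8,46,-3,0,0,8,60,-4,0,0]';  python3 go.py .4935 -.0169 .0284 -11.3
```

```text
time: 4.48
position: [0.4823, -0.1107, 0.0285]
ee_rot: [-2.425, -1.977, 0.008]
wrist_force: [-0.3, -1.7, -3.9]
opening: 0.0116
t 4.48 pos [ 482.3 -110.7   28.5] head -11.62 tilt [-0.012  0.007 -1.   ] open 11.6 F [-0.3 -1.7 -3.9] j [-0.23  0.45 -0.32  0.82  0.    1.55]
shift [94.1 -7.9  0.6] twist -0.32
```

```bash
python3 -m handwheel '[8,16,-2,0,-0.1,8,34,-4,0,-0.2,8,54,-6,0.2,-0.3,8,74,-8,0.4,-0.3,8,94,-8,0.5,-0.3]'; python3 -m handwheel '[8,0,0,0,0,8,0,0,0,0]'; python3 go.py .4935 -.0169 .0284 -11.3; python3 - <<'E'
from h import *
s=env.observe();cv2.imwrite("pics/w2.png",env.camera("wrist"));a=env.camera("top");cv2.imwrite("pics/t2.png",a)
cv2.imwrite("pics/t2c.png",cv2.resize(a[145:250,115:295],None,fx=4.4,fy=4.4,interpolation=cv2.INTER_CUBIC))
E
```

```text
time: 4.9
position: [0.493, -0.0159, 0.0285]
ee_rot: [-2.421, -1.983, 0.01]
wrist_force: [0.1, -2.6, -2.1]
opening: 0.0117
time: 5.07
position: [0.4935, -0.0136, 0.0285]
ee_rot: [-2.417, -1.987, 0.007]
wrist_force: [0.8, 2.3, -1.8]
opening: 0.0118
t 5.07 pos [493.5 -13.6  28.5] head -11.16 tilt [-0.012  0.007 -1.   ] open 11.8 F [ 0.8  2.3 -1.8] j [-0.03  0.44 -0.33  0.81  0.01  1.73]
shift [-3.2  0.6  0.1] twist 0.14
```

View pics/w2.png

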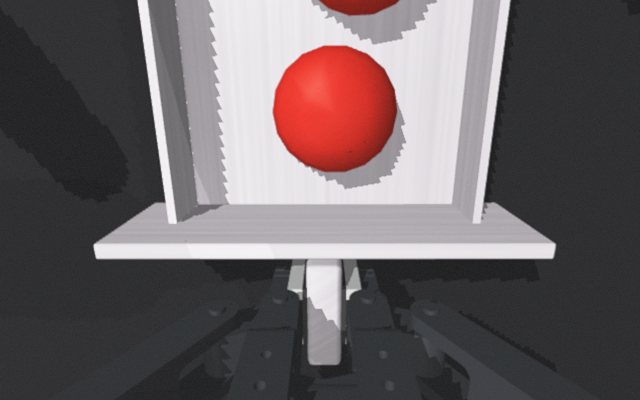

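View pics/t2c.png

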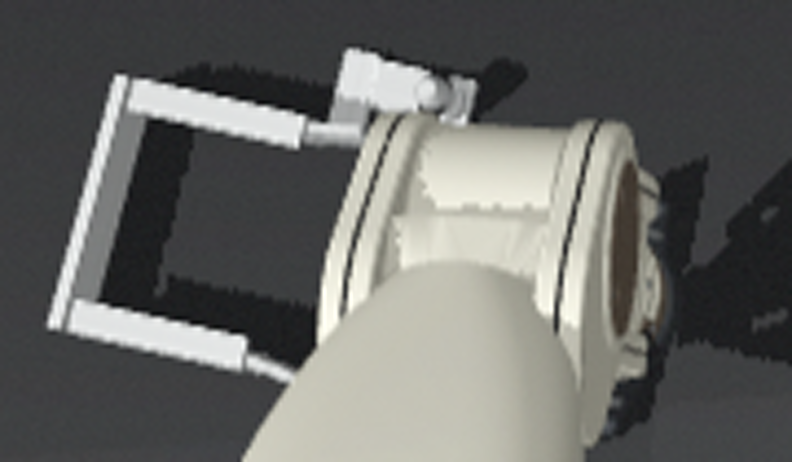

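```bash
python3 go.py .5111 .0713 .0284 -11.3; python3 -m handwheel '[8,10,0,0,0,8,22,0,0,0,8,34,0,0,0,8,46,0,0,0,8,58,0,0,0]'; python3 go.py .5229 .1302 .0284 -11.3
```

```text
t 5.17 pos [493.2 -15.   28.5] head -11.28 tilt [-0.012  0.007 -1.   ] open 11.3 F [ 1.4  2.6 -2.2] j [-0.03  0.44 -0.33  0.81  0.01  1.73]
shift [88.1  0.7  0.5] twist 0.02
time: 5.58
position: [0.5045, 0.0427, 0.0286]
ee_rot: [-2.419, -1.983, 0.009]
wrist_force: [-0.1, -1.6, -3.6]
opening: 0.012
t 5.58 pos [504.5  42.7  28.6] head -11.3 tilt [-0.013  0.006 -1.   ] open 12.0 F [-0.1 -1.6 -3.6] j [ 0.08  0.46 -0.29  0.83  0.01  1.85]
shift [89.4  0.9  0.5] twist -0.0
```

```bash
python3 -m handwheel '[8,12,0,0,0,8,24,1,0,0,8,36,1,0,0,8,46,1,0,0,8,56,1,0,0]'; python3 go.py .5229 .1302 .0284 -11.3
```

```text
time: 6.0
position: [0.5165, 0.0987, 0.0286]
ee_rot: [-2.419, -1.984, 0.01]
wrist_force: [0.3, -2.3, -2.9]
opening: 0.0115
t 6.0 pos [516.5  98.7  28.6] head -11.27 tilt [-0.013  0.006 -1.   ] open 11.5 F [ 0.3 -2.3 -2.9] j [ 0.18  0.49 -0.24  0.85  0.01  1.95]
shift [32.1  0.1  0.3] twist 0.03
```

```bash
python3 -m handwheel '[8,9,0,0,0,8,17,0,0,0,8,23,0,0,0,8,27,0,0,0,8,29,0,0,0]'; python3 go.py .5229 .1302 .0284 -11.3; python3 -m handwheel '[8,3,0,0,0,8,5,0,0,0,8,6,0,0,0]';python3 go.py .5229 .1302 .0284 -11.3;
```

```text
time: 6.42
position: [0.5222, 0.1277, 0.0286]
ee_rot: [-2.418, -1.985, 0.01]
wrist_force: [-0.2, -2.5, -1.6]
opening: 0.0121
t 6.42 pos [522.2 127.7  28.6] head -11.24 tilt [-0.013  0.006 -1.   ] open 12.1 F [-0.2 -2.5 -1.6] j [ 0.23  0.51 -0.2   0.87  0.01  2.  ]
shift [2.6 0.2 0.2] twist 0.06
time: 6.67
position: [0.5233, 0.1334, 0.0286]
ee_rot: [-2.419, -1.985, 0.011]
wrist_force: [-0.8, -4.1, -1.1]
opening: 0.0115
t 6.67 pos [523.3 133.4  28.6] head -11.26 tilt [-0.014  0.006 -1.   ] open 11.5 F [-0.8 -4.1 -1.1] j [ 0.24  0.52 -0.2   0.87  0.01  2.01]
shift [-3.2  0.2  0.2] twist 0.04
```

```bash
python3 -m handwheel '[8,2,0,0,0,8,4,0,0,0,8,4,0,0,0]';python3 go.py .5229 .1302 .0284 -11.3;
```

```text
time: 6.92
position: [0.5234, 0.1336, 0.0287]
ee_rot: [-2.424, -1.985, 0.02]
wrist_force: [-1.4, -13.3, 1.5]
opening: 0.0117
t 6.92 pos [523.4 133.6  28.7] head -11.37 tilt [-0.015 -0.002 -1.   ] open 11.7 F [ -1.4 -13.3   1.5] j [ 0.25  0.52 -0.19  0.87  0.    2.02]
shift [-3.4  0.2  0.3] twist -0.07
```

```bash
python3 -m handwheel '[8,4,0,0,0,8,4,0,0,0]';python3 go.py .5229 .1302 .0284 -11.3; python3 - <<'E'
from h import *
s=env.observe();cv2.imwrite("pics/w3.png",env.camera("wrist"));a=env.camera("side");
cv2.imwrite("pics/s3c.png",cv2.resize(a[95:195,195:325],None,fx=6,fy=6,interpolation=cv2.INTER_CUBIC))
E
```

```text
time: 7.08
position: [0.5234, 0.1336, 0.0287]
ee_rot: [-2.43, -1.986, 0.029]
wrist_force: [-3.0, -13.7, 1.3]
opening: 0.0113
t 7.08 pos [523.4 133.6  28.7] head -11.5 tilt [-0.016 -0.01  -1.   ] open 11.3 F [ -3.  -13.7   1.3] j [ 0.25  0.52 -0.19  0.88 -0.01  2.02]
shift [-3.4  0.2  0.3] twist -0.2
```

View pics/w3.png

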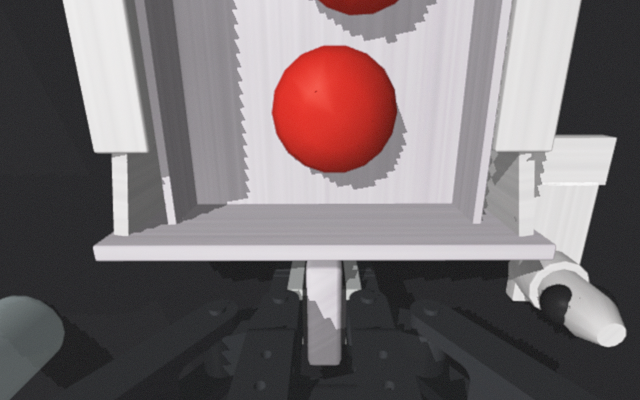

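View pics/s3c.png

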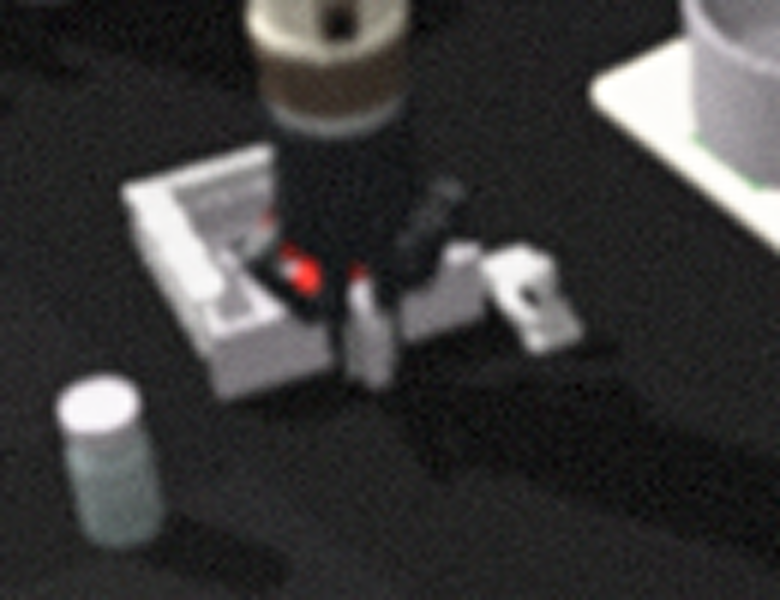

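```bash
python3 - <<'E'
from h import *
s=env.observe();K,E=T("wrist",s)
print(ray(K,E,(610,334),.05), ray(K,E,(559,283),.02))
pC=[.53964,.21943,1.37353]
print(pt(pC,[[-99,-102,50]]),proj(K,E,pt(pC,[[-99,-102,50],[-99,-102,20]])))
E
python3 -m handwheel '[40,0,0,0,0,40,0,0,0,0,40,0,0,0,0,40,0,0,-30,0,40,0,0,-65,0]'; python3 go.py .5996 -.33 .1 -11.3
```

```text
[0.6217698  0.10603695 0.05      ] [0.62208511 0.10812033 0.02      ]
[[0.62025886 0.10235908 0.05      ]] [[605.16065147 343.0827827 ]
 [554.70272898 295.04974856]]
time: 7.6
position: [0.522, 0.1343, 0.0918]
ee_rot: [-2.427, -1.984, 0.038]
wrist_force: [1.2, 0.7, 1.0]
opening: 0.04
t 7.6 pos [522.  134.3  91.8] head -11.46 tilt [-0.023 -0.01  -1.   ] open 40.0 F [1.2 0.7 1. ] j [ 0.25  0.45 -0.12  1.03 -0.    2.02]
shift [-439.7  168.1   -5.4] twist -0.16
```

```bash
python3 go.py .605 .05 .19 -11.3
```

```text
t 7.6 pos [522.  134.3  91.8] head -11.46 tilt [-0.023 -0.01  -1.   ] open 40.0 F [1.2 0.7 1. ] j [ 0.25  0.45 -0.12  1.03 -0.    2.02]
shift [-67.5  96.1 -99.2] twist -0.16
```

```bash
python3 -m handwheel '[70,0,0,-40,0,75,-15,22,-70,0,80,-40,56,-99,0,80,-67,96,-99,0,80,-67,96,-99,0]'; python3 -m handwheel '[80,0,0,0,0,80,0,0,0,0]'; python3 - <<'E'
from h import *
import go
go.go(.605,.05,.19,-11.3)
s=env.observe();cv2.imwrite("pics/w4.png",env.camera("wrist"));K,E=T("wrist",s)
cv2.imwrite("pics/t4.png",env.camera("top"))
print(proj(K,E,[[.6218,.1065,.05],[.6218,.1065,.02]]).round(1).tolist(),s["position"])
E
```

```text
time: 8.02
position: [0.6098, 0.0482, 0.1932]
ee_rot: [-2.433, -1.986, 0.026]
wrist_force: [0.4, 0.1, -0.3]
opening: 0.08
time: 8.18
position: [0.6109, 0.0479, 0.1937]
ee_rot: [-2.435, -1.984, 0.023]
wrist_force: [-0.6, 1.1, 0.4]
opening: 0.08
t 8.18 pos [610.9  47.9 193.7] head -11.65 tilt [-0.012 -0.009 -1.   ] open 80.0 F [-0.6  1.1  0.4] j [ 0.08  0.5   0.25  1.33 -0.01  1.86]
shift [ 0.9 -6.1  3.8] twist -0.35
[[323.2, 106.4], [323.6, 103.9]] [0.61087732 0.04789031 0.1937193 ]
```

View pics/w4.png

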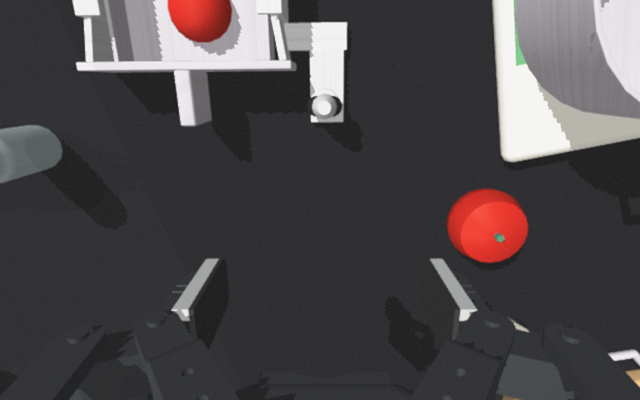

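View pics/t4.png

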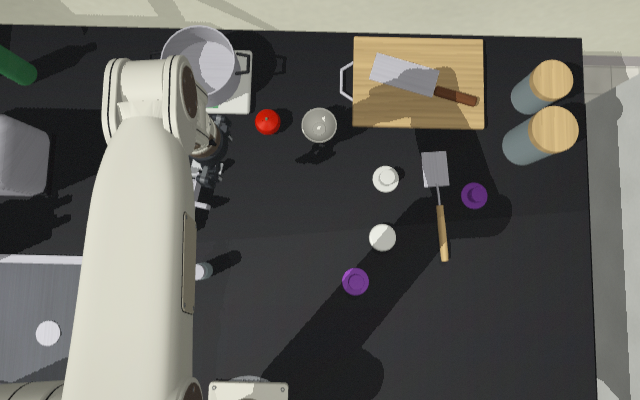

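```bash
python3 go.py .597 -.334 .19 -11.3; python3 -m handwheel '[85,-378,154,0,0,85,-378,154,0,0,85,-378,154,0,0,85,-378,154,0,0,85,-378,154,0,0]'; python3 go.py .597 -.334 .19 -11.3
```

```text
t 8.28 pos [609.1  49.1 193. ] head -11.52 tilt [-0.014 -0.009 -1.   ] open 80.1 F [-0.1  0.2 -1.2] j [ 0.08  0.5   0.25  1.33 -0.01  1.86]
shift [-377.8   64.7    6.5] twist -0.22
time: 8.7
position: [0.6475, -0.1561, 0.1942]
ee_rot: [-2.427, -1.989, 0.027]
wrist_force: [0.8, 1.1, -0.4]
opening: 0.0851
t 8.7 pos [ 647.5 -156.1  194.2] head -11.35 tilt [-0.016 -0.008 -1.   ] open 85.1 F [ 0.8  1.1 -0.4] j [-0.23  0.61  0.44  1.41 -0.01  1.54]
shift [-184.4  -14.5    6.4] twist -0.05
```

```bash
python3 -m handwheel '[85,-205,-14,5,0,85,-205,-14,5,0,85,-205,-14,5,0,85,-205,-14,5,0,85,-205,-14,5,0]'; python3 -m handwheel '[85,-9,0,0,0,85,-9,0,0,0]'; python3 - <<'E'
from h import *
import go
s=env.observe();cv2.imwrite("pics/w5.png",env.camera("wrist"));K,E=T("wrist",s)
go.go(.6,-.33,.022,-11.3)
print(proj(K,E,[[.599,-.330,.038],[.599,-.330,.0]]).round(1).tolist())
print([(np.round(d["box"],1).tolist(),round(d["conf"],2)) for d in env.boxes_of("wrist","cap")])
E
```

```text
time: 9.12
position: [0.5926, -0.3543, 0.1912]
ee_rot: [-2.424, -1.99, 0.027]
wrist_force: [0.3, -0.6, 0.0]
opening: 0.0847
time: 9.28
position: [0.5892, -0.3648, 0.1904]
ee_rot: [-2.426, -1.985, 0.028]
wrist_force: [-0.1, 0.5, -0.3]
opening: 0.0852
t 9.33 pos [ 590.2 -362.6  190.6] head -11.3 tilt [-0.018 -0.005 -1.   ] open 85.0 F [1.  0.5 0.4] j [-0.55  0.68  0.54  1.45 -0.01  1.22]
shift [ 35.3   5.9 168.3] twist 0.0
[[329.6, 137.0], [329.6, 130.6]]
[([335.8, 128.4, 79.1, 83.3], 0.88), ([33.4, 105.1, 66.8, 81.5], 0.78), ([342.5, 349.7, 61.4, 59.4], 0.75)]
```

View pics/w5.png

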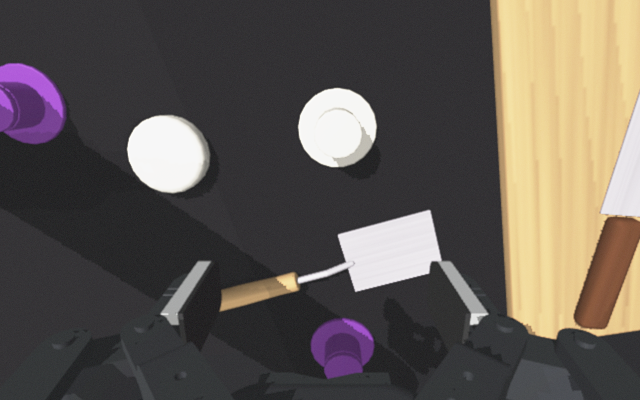

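```bash
python3 - <<'E'
from h import *
s=env.observe()
s2=dict(s);K,E=T("wrist",s)
# image was at pos 589.2..590
for u,z in (((337,128),.003),((337.5,133),.038),((340,233),0),((432,210),0),((300,283),.01)): print(u,ray(K,E,u,z).round(4))
E
python3 go.py .6045 -.330 .022 -11.3
```

```text
(337, 128) [ 0.6075 -0.3251  0.003 ]
(337.5, 133) [ 0.6073 -0.3246  0.038 ]
(340, 233) [ 0.592  -0.4248  0.    ]
(432, 210) [ 0.6814 -0.4179  0.    ]
(300, 283) [ 0.5442 -0.4656  0.01  ]
t 9.38 pos [ 590.9 -361.3  190.9] head -11.18 tilt [-0.017 -0.005 -1.   ] open 84.7 F [-0.1  0.8  1. ] j [-0.54  0.68  0.54  1.45 -0.01  1.22]
shift [ 34.8   9.9 168.5] twist 0.12
```

```bash
python3 -m handwheel '[85,5,8,60,0,85,5,8,60,0,85,5,8,60,0,85,5,8,60,0]'; python3 -m handwheel '[85,0,0,0,0,85,0,0,0,0,85,0,0,0,0]'; python3 - <<'E'
from h import *
import go
s=env.observe();cv2.imwrite("pics/w6.png",env.camera("wrist"));K,E=T("wrist",s)
go.go(.604,-.3285,.022,-11.3);print(s["position"])
d=[(np.round(d["box"],1),round(d["conf"],2)) for d in env.boxes_of("wrist","cap")];print(d)
np.savez("w6.npz",K=K,E=E)
E
```

```text
time: 9.72
position: [0.5988, -0.3549, 0.1294]
ee_rot: [-2.415, -1.992, 0.028]
wrist_force: [0.3, -0.7, 0.3]
opening: 0.0849
time: 9.97
position: [0.6, -0.3548, 0.1318]
ee_rot: [-2.416, -1.995, 0.026]
wrist_force: [-0.4, -0.1, -0.6]
opening: 0.085
t 10.02 pos [ 599.8 -355.   131.5] head -10.93 tilt [-0.018 -0.004 -1.   ] open 85.1 F [ 0.4 -0.1 -0.2] j [-0.53  0.71  0.45  1.33 -0.01  1.23]
shift [ 27.7   0.9 109.3] twist 0.37
[ 0.60004744 -0.35478858  0.13176738]
[(array([331.1, 376.4,  33.3,  10.4]), 0.67), (array([325.4, 153.2,  92.5,  96.5]), 0.58)]
```

View pics/w6.png

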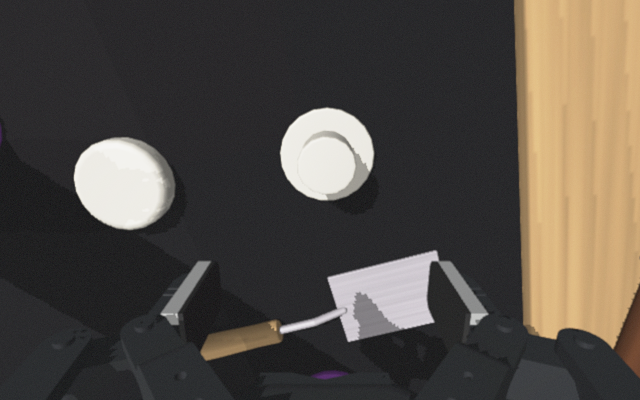

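```bash
python3 - <<'E'
from h import *
f=np.load("w6.npz")
for u,z in (((327,154),.003),((327,165),.038)): print(ray(f["K"],f["E"],u,z).round(4))
E
```

```text
[ 0.6061 -0.3281  0.003 ]
[ 0.6063 -0.3283  0.038 ]
```

```bash
python3 go.py .6058 -.3283 .022 -11.3; python3 -m handwheel '[85,28,-1,10,0,85,28,-1,40,0,85,28,-1,70,0,85,28,-1,80,0,85,28,-1,80,0]'; python3 go.py .6058 -.3283 .022 -11.3
```

```text
t 10.07 pos [ 599.5 -355.2  131.1] head -10.95 tilt [-0.018 -0.004 -1.   ] open 85.0 F [-1.1  0.9  0.4] j [-0.53  0.71  0.45  1.33 -0.01  1.23]
shift [ 28.4   3.  108.9] twist 0.35
time: 10.48
position: [0.5998, -0.3268, 0.0475]
ee_rot: [-2.412, -1.989, 0.031]
wrist_force: [-0.5, 0.9, 0.6]
opening: 0.0853
t 10.48 pos [ 599.8 -326.8   47.5] head -10.97 tilt [-0.025 -0.001 -1.   ] open 85.3 F [-0.5  0.9  0.6] j [-0.49  0.75  0.3   1.14 -0.01  1.27]
shift [-0.2  6.8 25.3] twist 0.33
```

```bash
python3 -m handwheel '[85,0,7,0,0,85,0,7,15,0,85,0,7,25,0,85,0,7,25,0]'; python3 go.py .6058 -.3283 .022 -11.3
```

```text
time: 10.82
position: [0.6057, -0.3282, 0.0214]
ee_rot: [-2.411, -1.988, 0.032]
wrist_force: [-1.3, 0.9, -1.2]
opening: 0.0849
t 10.82 pos [ 605.7 -328.2   21.4] head -10.99 tilt [-0.026  0.    -1.   ] open 84.9 F [-1.3  0.9 -1.2] j [-0.49  0.79  0.3   1.1  -0.01  1.27]
shift [-0.1  0.1 -0.6] twist 0.31
```

```bash
python3 -m handwheel '[60,0,0,0,0,45,0,0,0,0,30,0,0,0,0,30,0,0,0,0,30,0,0,0,0]' 60;  python3 -m handwheel '[30,0,0,0,0,30,0,0,0,0,30,0,0,0,0]'; python3 go.py .6058 -.3283 .022 -11.3
python3 - <<'E'
from h import *
cv2.imwrite("pics/w7.png",env.camera("wrist"))
E
```

```text
time: 11.23
position: [0.6067, -0.3287, 0.0229]
ee_rot: [-2.413, -1.989, 0.03]
wrist_force: [-0.2, 0.1, -0.2]
opening: 0.0359
time: 11.48
position: [0.6066, -0.3286, 0.0229]
ee_rot: [-2.413, -1.989, 0.03]
wrist_force: [0.6, 0.5, -0.5]
opening: 0.0359
t 11.48 pos [ 606.6 -328.6   22.9] head -10.99 tilt [-0.024 -0.001 -1.   ] open 35.9 F [ 0.6  0.5 -0.5] j [-0.49  0.78  0.3   1.1  -0.01  1.27]
shift [ 0.2 -0.8  0.9] twist 0.31
```

View pics/w7.png

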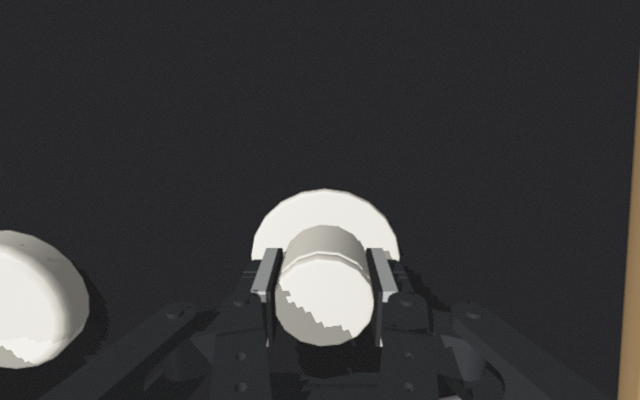

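```bash
python3 - <<'E'
from h import *
im=cv2.imread("pics/w7.png")
s=env.observe();m=env.camera_model("wrist");K,E=T("wrist",s)
p=np.array(s["position"]);Rm=R.from_rotvec(s["ee_rot"]).as_matrix()
a=np.linspace(0,2*np.pi,73)
for off in (0,5,10,15,20):
    c=p+Rm[:,0]*off/1e3
    f=np.c_[c[0]+.034*np.cos(a),c[1]+.034*np.sin(a),0*a+.005]; t=np.c_[c[0]+.019*np.cos(a),c[1]+.019*np.sin(a),0*a+.038]
    u=proj(K,E,f);v=proj(K,E,t);print(off,"flange top row",u[:,1].min().round(1),"cols",u[:,0].min().round(),u[:,0].max().round(),"hubtop rows",v[:,1].min().round(),v[:,1].max().round(),v[:,0].min().round(),v[:,0].max().round())
E
```

```text
0 flange top row 188.9 cols 249.0 399.0 hubtop rows 257.0 346.0 270.0 373.0
5 flange top row 177.5 cols 248.0 399.0 hubtop rows 244.0 335.0 269.0 374.0
10 flange top row 165.9 cols 247.0 400.0 hubtop rows 230.0 324.0 268.0 375.0
15 flange top row 154.0 cols 247.0 401.0 hubtop rows 217.0 313.0 268.0 375.0
20 flange top row 141.9 cols 246.0 402.0 hubtop rows 202.0 301.0 267.0 376.0
```

```bash
python3 -m handwheel '[30,0,0,-25,0,30,0,0,-60,0,30,0,0,-95,0,30,0,0,-115,0,30,0,0,-115,0]'; python3 go.py .622 .1065 .14 -11.3
```

```text
time: 11.95
position: [0.6124, -0.33, 0.1447]
ee_rot: [-2.421, -1.996, 0.023]
wrist_force: [-0.2, -1.0, 0.4]
opening: 0.0356
t 11.95 pos [ 612.4 -330.   144.7] head -10.99 tilt [-0.014 -0.006 -1.   ] open 35.6 F [-0.2 -1.   0.4] j [-0.49  0.7   0.46  1.35 -0.01  1.27]
shift [430.4 -73.7   1.8] twist 0.31
```

```bash
python3 -m handwheel '[30,25,-4,0,0,30,65,-11,0,0,30,105,-18,0,0,30,146,-25,0,0,30,186,-32,0,0]'; python3 -m handwheel '[30,40,-7,0,0,30,80,-14,0,0,30,120,-20,0,0,30,150,-25,0,0,30,170,-29,0,0]'; python3 go.py .622 .1065 .12 -11.3
```

```text
time: 12.37
position: [0.6154, -0.1396, 0.1423]
ee_rot: [-2.42, -1.994, 0.025]
wrist_force: [0.5, 1.0, -0.1]
opening: 0.0354
time: 12.78
position: [0.6185, 0.0365, 0.14]
ee_rot: [-2.416, -1.997, 0.026]
wrist_force: [0.4, -0.4, -0.0]
opening: 0.0361
t 12.78 pos [618.5  36.5 140. ] head -10.85 tilt [-0.018 -0.005 -1.   ] open 36.1 F [ 0.4 -0.4 -0. ] j [ 0.06  0.55  0.19  1.23 -0.    1.82]
shift [69.6 -9.4 19.6] twist 0.45
```

```bash
python3 -m handwheel '[30,25,-3,0,0.4,30,50,-7,0,0.4,30,70,-9,0,0.4,30,70,-9,20,0.4,30,70,-9,40,0.4]'; python3 -m handwheel '[30,0,0,0,0,30,0,0,0,0]'; python3 go.py .622 .1065 .083 -11.3
```

```text
time: 13.2
position: [0.6227, 0.1087, 0.0995]
ee_rot: [-2.421, -1.993, 0.023]
wrist_force: [-0.0, -0.0, -0.4]
opening: 0.0358
time: 13.37
position: [0.6209, 0.1089, 0.0973]
ee_rot: [-2.418, -1.992, 0.03]
wrist_force: [0.6, -0.0, -0.3]
opening: 0.0358
t 13.37 pos [620.9 108.9  97.3] head -11.04 tilt [-0.02  -0.005 -1.   ] open 35.8 F [ 0.6 -0.  -0.3] j [ 0.17  0.6   0.17  1.15 -0.    1.94]
shift [-2.   1.8 14.3] twist 0.26
```

```bash
python3 -m handwheel '[30,-2,2,5,0,30,-2,2,14,0,30,-2,2,14,0,30,-2,2,14,0]'; python3 - <<'E'
from h import *
import go
go.go(.622,.1065,.073,-11.3)
a=env.camera("side");cv2.imwrite("pics/w8.png",env.camera("wrist"))
cv2.imwrite("pics/s8.png",cv2.resize(a[85:185,215:345],None,fx=6,fy=6,interpolation=cv2.INTER_CUBIC))
E
```

```text
time: 13.7
position: [0.6219, 0.106, 0.0829]
ee_rot: [-2.418, -1.991, 0.031]
wrist_force: [-0.3, -0.2, -0.7]
opening: 0.0362
t 13.7 pos [621.9 106.   82.9] head -11.08 tilt [-0.021 -0.005 -1.   ] open 36.2 F [-0.3 -0.2 -0.7] j [ 0.17  0.62  0.15  1.13 -0.    1.93]
shift [0.6 0.2 9.9] twist 0.22
```

View pics/w8.png

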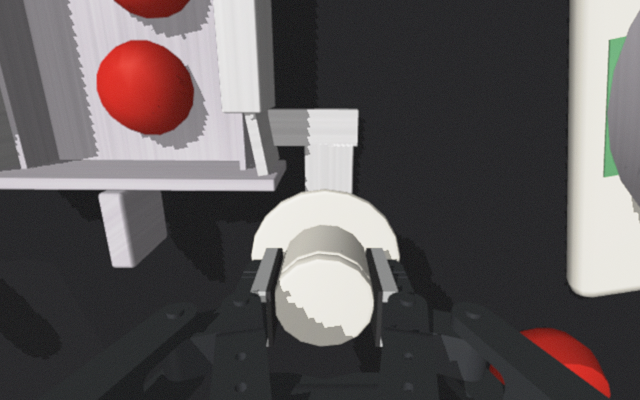

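View pics/s8.png

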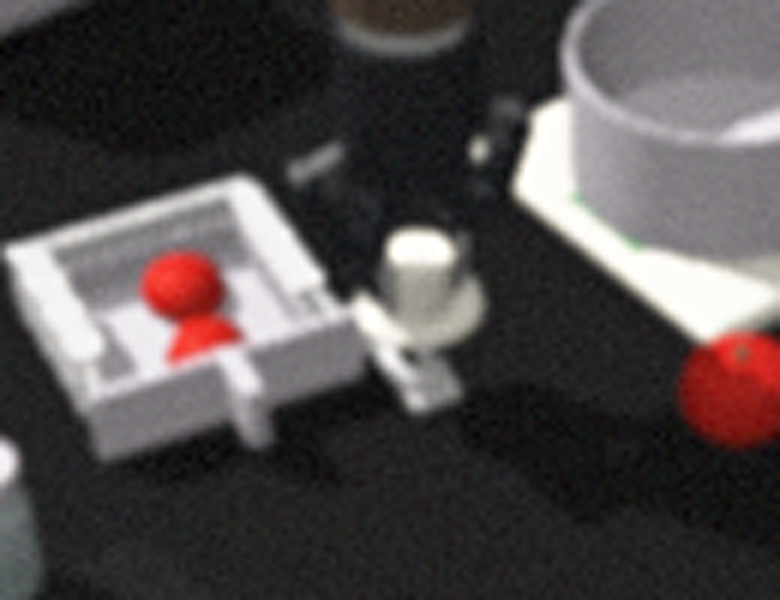

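```bash
python3 -m handwheel '[30,0,0,5,0,30,0,0,10,0,30,0,0,15,0,30,0,0,19,0,30,0,0,19,0]'; python3 go.py .622 .1065 .060 -11.3
```

```text
time: 14.22
position: [0.6211, 0.106, 0.0632]
ee_rot: [-2.417, -1.991, 0.032]
wrist_force: [-0.5, -0.5, -1.0]
opening: 0.036
t 14.22 pos [621.1 106.   63.2] head -11.06 tilt [-0.022 -0.006 -1.   ] open 36.0 F [-0.5 -0.5 -1. ] j [ 0.17  0.64  0.13  1.09 -0.    1.93]
shift [0.7 0.9 3.1] twist 0.24
```

```bash
python3 -m handwheel '[30,0,1,2,0,30,0,1,4,0,30,0,1,6,0,30,0,1,7,0]' 90; python3 go.py .622 .1065 .043 -11.3
```

```text
time: 14.55
position: [0.6225, 0.1063, 0.0578]
ee_rot: [-2.418, -1.991, 0.029]
wrist_force: [-3.6, 0.4, 9.5]
opening: 0.035
t 14.55 pos [622.5 106.3  57.8] head -11.05 tilt [-0.02  -0.005 -1.   ] open 35.0 F [-3.6  0.4  9.5] j [ 0.17  0.64  0.12  1.07 -0.    1.93]
shift [ 0.3 -0.3 14.8] twist 0.25
```

```bash
python3 -m handwheel '[30,0,0,3,0,30,0,0,5,0,30,0,0,7,0,30,0,0,9,0,30,0,0,10,0]'; python3 go.py .622 .1065 .043 -11.3
```

```text
time: 14.97
position: [0.6219, 0.1064, 0.0469]
ee_rot: [-2.417, -1.991, 0.03]
wrist_force: [0.8, 1.4, -5.5]
opening: 0.0355
t 14.97 pos [621.9 106.4  46.9] head -11.04 tilt [-0.021 -0.004 -1.   ] open 35.5 F [ 0.8  1.4 -5.5] j [ 0.17  0.65  0.11  1.05 -0.    1.93]
shift [0.2 0.1 3.9] twist 0.26
```

```bash
python3 -m handwheel '[30,0,0,2,0,30,0,0,4,0,30,0,0,5,0,30,0,0,5,0]'; python3 go.py .622 .1065 .043 -11.3
```

```text
time: 15.3
position: [0.6219, 0.1062, 0.0427]
ee_rot: [-2.417, -1.991, 0.03]
wrist_force: [-2.3, 0.6, 4.2]
opening: 0.0357
t 15.3 pos [621.9 106.2  42.7] head -11.04 tilt [-0.021 -0.005 -1.   ] open 35.7 F [-2.3  0.6  4.2] j [ 0.17  0.66  0.11  1.04 -0.    1.93]
shift [ 0.3  0.  -0.3] twist 0.26
```

```bash
python3 -m handwheel '[30,0,0,1,0,30,0,0,2,0,30,0,0,2,0,30,0,0,2,0]'; python3 go.py .622 .1065 .043 -11.3
```

```text
time: 15.63
position: [0.6221, 0.1062, 0.0427]
ee_rot: [-2.418, -1.992, 0.028]
wrist_force: [-4.8, -0.0, 10.0]
opening: 0.035
t 15.63 pos [622.1 106.2  42.7] head -11.05 tilt [-0.02  -0.004 -1.   ] open 35.0 F [-4.8 -0.  10. ] j [ 0.17  0.66  0.11  1.04 -0.    1.93]
shift [ 0.3 -0.1 -0.3] twist 0.25
```

```bash
python3 - <<'E'
from h import *
a=env.camera("side");cv2.imwrite("pics/w9.png",env.camera("wrist"))
cv2.imwrite("pics/s9.png",cv2.resize(a[85:185,215:345],None,fx=6,fy=6,interpolation=cv2.INTER_CUBIC))
for _ in range(4):
    s=env.observe();print(s["time"],np.round(s["wrist_force"],1),np.round(s["position"],4)); env.camera("side")
E
```

```text
15.7333 [-4.5 -1.1  9.5] [0.6221 0.1062 0.0427]
15.7833 [-4.7 -0.9  9.9] [0.6221 0.1062 0.0427]
15.8333 [-3.9  0.2  9.5] [0.622  0.1062 0.0427]
15.8833 [-4.  -1.1 10.1] [0.622  0.1062 0.0427]
```

View pics/w9.png

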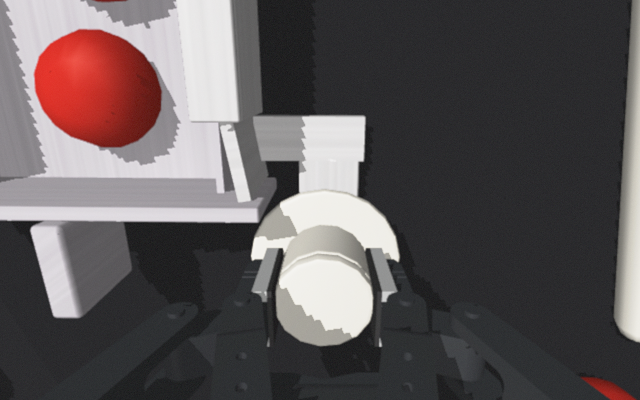

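View pics/s9.png

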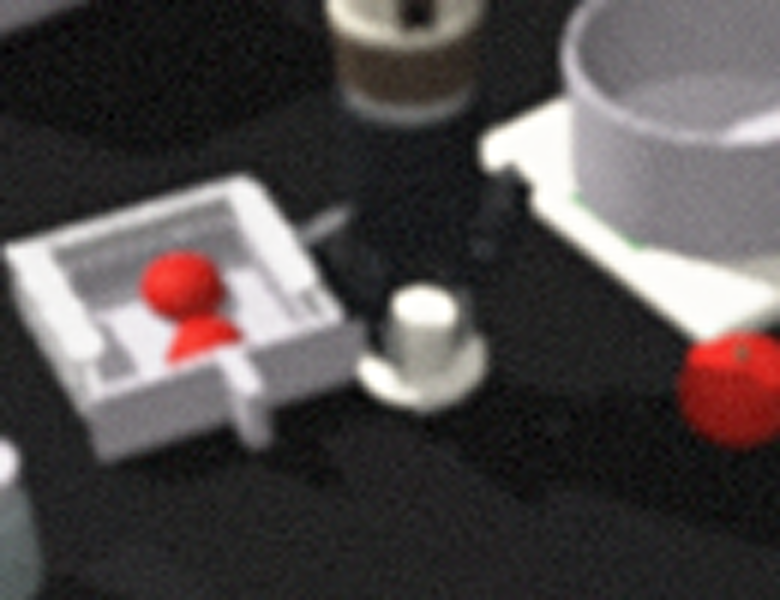

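```bash
python3 -m handwheel '[30,0,-0.5,2.5,0,30,0,-0.5,2.5,0,30,0,-0.5,2.5,0,30,0,-0.5,2.5,0]'; python3 -m handwheel '[30,0,-0.5,2.5,0,30,0,-0.5,2.5,0,30,0,-0.5,2.5,0]'; python3 go.py .622 .1065 .043 -11.3
```

```text
time: 16.27
position: [0.622, 0.1062, 0.0426]
ee_rot: [-2.419, -1.992, 0.026]
wrist_force: [-3.9, -0.4, 11.7]
opening: 0.0353
time: 16.52
position: [0.622, 0.1062, 0.0426]
ee_rot: [-2.42, -1.993, 0.023]
wrist_force: [-4.5, -0.6, 12.2]
opening: 0.0352
t 16.52 pos [622.  106.2  42.6] head -11.06 tilt [-0.016 -0.004 -1.   ] open 35.2 F [-4.5 -0.6 12.2] j [ 0.17  0.65  0.1   1.03 -0.    1.93]
shift [ 0.3 -0.  -0.4] twist 0.24
```

Holding steady at about 12 N, seated. Handing in.

```bash
python3 -c "
from cell import env
print(env.job_done()); s=env.observe(); print(s['time'],s['wrist_force'],s['position'])"
```

```text
the job is handed in; nothing more can be done
None
the job is handed in; nothing more can be done
```

I slid the tray home, pressed the lock cap onto the stud past the nibs, and handed the job in at about 16.5 s while still gripping and pressing the cap.

- **Tray:** It stopped firmly against the carrier at about 13 N, roughly 3 mm past my first camera estimate. The wrist picture then showed the front plate against both wall ends. I re-measured the stud from the wrist camera before fitting the cap.
- **Cap:** The force rose to at least 9.5 N at the nibs. It then pulled the other way (-5.5 N) as the cap snapped down. By the arm's position the underside ended at 19.7 to 19.8 mm above the counter, against the 20 mm shoulder.
- **Final hold:** The wrist reading was about 12 N down, steady over two readings, with about 4.5 N of sideways load that I could not fully remove.
- **Other things:** In the last pictures both tomato halves were in the tray and the cap sat level. I touched nothing else that I could see, though I did not take a last overhead picture of the whole counter.
- **Imperfections:** The tool was tilted by about 1°. The fingers read about 35.5 mm on the 38 mm hub, though the pictures showed the cap centred in the grip.

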